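Put the breakfast pots back on their own mats

ROBOT

A 6-joint arm with a two-finger parallel gripper is mounted at the origin on the work surface. World frame = base frame: x ahead of the robot, y to its left, z up, the work surface at z = 0. Lengths are in mm, angles in rad, forces in N, time in s.
With the tool pointing down it reaches from about 275 to 750 mm from the base axis. Payload 10.2 kg.
Tool frame: the origin (TCP) lies at the centre of the arm's flange, where the gripper is bolted on; the fingertips stand 173 mm ahead of it and the grasp point (between the pads) lies 155 mm ahead of it; z points along the fingers, y is the line along which they close (so a half turn about z gives the same grasp; the last joint's range is limited). The gripper opens to 85 mm and grips with 20 to 120 N. Pads are 22 mm wide; open, the fingers measure 114 mm over their backs; the gripper's body (76 mm by 85 mm) begins 54 mm behind the grasp point. The pads swing forward as they close: fully open they stand 13 mm farther back than shut.
Start: joints at [-1.481, 0.313, 1.498, -0, 1.331, -0.223], TCP at [161.542, -499.536, 404.694] pointing down, gripper open.
Joint ranges: [-2.94, 2.94], [-0.97, 2.17], [0.19, 2.56], [-1.23, 4.37], [0.02, 3.11], [-2.88, 2.88]. Speed limits (rad/s): [2.39, 2.39, 3.01, 3.14, 3.14, 3.14].

INTERFACE

Orientations are given as a unit quaternion [w, x, y, z].
In Python, from rig import ctrl, optics, status gives the robot as it stands (ctrl), with the cameras (optics) and the readings (status).
- The arm moves only by the shell command python3 steer.py [OPENING] [FORCE], which reads ROWS from standard input. ROWS is one flat JSON list of numbers that holds 1 to 8 rows one after another, with no inner brackets; each row has 6 numbers: dx, dy, dz in m, then a rotation vector rx, ry, rz in units of 0.25 rad; each row is the pose to reach, as a shift and turn from the pose commanded when the command began, along the tool's axes at that moment; what a row does not reach only later rows make up. A row lasts 1/10 s, in which the tool goes at most 50 mm and 0.15 rad, less where a joint would pass 70% of its speed; a pose out of reach is approached as far as the arm can. OPENING is the opening from 0.0 (shut) to 1.0 (fully open), set as the command begins (- or left out keeps the last). The fingers move at their own pace and stop on an object; FORCE is the grip in N (left out, the last holds). Time passes only in rows, so rows that do not move let the fingers close. It prints the time, the measured TCP pose, the force, the opening and the grip force at its end. Input that does not fit is refused with a message, and nothing moves.
- status.sense(): the state, without advancing time (a new reading comes with each control period).
- optics.capture(name): name is "scene" or "top" or "wrist"; returns the picture (420x560x3 uint8, red, green, blue); there is no depth.
- optics.calibration(name): a dict with "fx", "fy", "cx", "cy" (pixels), "position" and "attitude" of the camera in the world. Camera axes: x right, y down, z forward; pixel columns grow to the right and rows downward; lengths in mm; the calibration is good to about 2 mm. A picture is of the moment at which its call begins: read the wrist's pose just before it. calibration takes no time and is no camera call; for the wrist camera it gives the pose at the moment of the call.
- ctrl.finish_job(): hands the job in; it is judged then, once.
The state is a dict: "time_s": time; "joints": joint angles; "dq": joint speeds; "tau": joint torques, N m; "eef_pos": TCP position; "ee_rot": TCP orientation; "force": force on the tool from outside, world axes, zero at the start; "wrist_torque": the same for the moment, N m; "grip_width": opening from 0.0 (shut) to 1.0 (fully open); "grip_force": force on a finger pad.
Only numpy, scipy, OpenCV 4.12 (cv2) and the standard library are available. Lean on these libraries where they do the work, as an engineer would, in place of code of your own. Each camera call takes 0.05 s, during which the arm holds its last target. There are 200 camera calls.

TASK

Each of the four breakfast pots is standing on the wrong cork mat. Stand each one upright in the middle of the mat that has its own shape: square tea tin on the square mat, round sugar pot on the round mat, six-sided honey jar on the six-sided mat, and butter dish lengthwise along the oblong mat. Every mat is taken, so you may park things on the free iron trivet on the way, but leave it empty at the end for the hot saucepan; leave the little salt shaker standing where it is and do not tip any pot over.

Things in the scene. Friction and masses are not known exactly. Their poses are not given: they have to be found in the camera images.
- tea_tin: square tea tin of brushed steel, 56 x 56 mm, 85 mm high, with a small dark knob (18 mm wide, 10 mm high) on top; stands upright on some mat; origin at the centre of its underside, x and y along its sides, z up; one rigid piece, 0.15 to 0.31 kg
- sugar_pot: round white ceramic sugar pot, 56 mm across, straight sides 70 mm high, with a flat wooden lid and ball knob (19 mm more); stands upright on some mat; origin at the centre of its underside, z up; one rigid piece, 0.2 to 0.39 kg
- honey_jar: six-sided amber glass honey jar, 54 mm across flats (62 mm across corners), straight sides 75 mm high, with a round brass lid 48 mm across and 11 mm high on top; stands upright on some mat; origin at the centre of its underside, x points square to one of its flats (flats at every 60 degrees), z up; one rigid piece, 0.21 to 0.42 kg
- butter_dish: oblong white ceramic butter dish with its lid, one rigid piece, 96 mm long (along its x), 56 mm wide (along y), sides 56 mm high, with a small bar grip (30 x 12 mm, 11 mm high) on top; stands upright on some mat; origin at the centre of its underside, z up; 0.22 to 0.45 kg
- mat_square: flat cork mat, 105 x 105 mm square, 6 mm thick, fixed to the worktop; origin at the centre of its underside, z up, x and y along its sides
- mat_round: flat cork mat, round, 110 mm across, 6 mm thick, fixed to the worktop; origin at the centre of its underside, z up
- mat_hex: flat cork mat, six-sided, 105 mm across flats, 6 mm thick, fixed to the worktop; origin at the centre of its underside, z up, x square to one of its flats
- mat_oblong: flat cork mat, oblong, 140 x 85 mm, 6 mm thick, fixed to the worktop; origin at the centre of its underside, z up, x along its length
- trivet: the free spot: flat round trivet of dark iron bars, 110 mm across, 6 mm high, fixed to the worktop, empty at the start; carries a pot like a mat does; origin at the centre of its underside, z up
- salt_shaker: small glass salt shaker with a metal cap, 43 mm across, 74 mm high, loose, stands on the bare worktop in the middle among the mats; not to be moved; origin at the centre of its underside, z up

How it is judged (in metres and radians):
At the end, for the whole second after the job is handed in: Tin on square, pot on round, jar on six-sided, dish on oblong mat: each upright (6 degrees), its underside 3 to 10 mm above the worktop, its centre within 15 mm of the mat's centre, released and at rest; the dish's length within 15 degrees of its mat's. So the trivet is empty (horizontal distance between tea_tin and mat_square below 0.015 m and height (world z) of tea_tin between 0.003 and 0.01 m and angle between each of tea_tin, sugar_pot, honey_jar, butter_dish's own z axis and vertical below 0.1 rad and linear speed of each of tea_tin, sugar_pot, honey_jar, butter_dish below 0.02 m/s and horizontal distance between sugar_pot and mat_round below 0.015 m and height (world z) of sugar_pot between 0.003 and 0.01 m and horizontal distance between honey_jar and mat_hex below 0.015 m and height (world z) of honey_jar between 0.003 and 0.01 m and horizontal distance between butter_dish and mat_oblong below 0.015 m and height (world z) of butter_dish between 0.003 and 0.01 m and angle between the x axis of butter_dish and the x axis of mat_oblong, either way round below 0.26 rad); the robot touches nothing.
It fails at once if the tea tin is tipped over (leans more than 40 degrees) (angle between tea_tin's own z axis and vertical above 0.7 rad).
It fails at once if the sugar pot is tipped over (leans more than 40 degrees) (angle between sugar_pot's own z axis and vertical above 0.7 rad).
It fails at once if the honey jar is tipped over (leans more than 40 degrees) (angle between honey_jar's own z axis and vertical above 0.7 rad).
It fails at once if the butter dish is tipped over (leans more than 40 degrees) (angle between butter_dish's own z axis and vertical above 0.7 rad).
It fails at once if the salt shaker is knocked over or shifted by more than 25 mm (angle between salt_shaker's own z axis and vertical above 0.5 rad or distance of salt_shaker from where it was at the start of the episode above 0.025 m).
It also fails if it takes over 144 s, if anything falls off the work surface, if the arm or the gripper's body presses on something with over 40 N, if the wrist force passes 120 N, or if a joint passes its speed limit or range.

## Working session

There is one attempt and no reset: what is moved stays moved. The work goes in short steps, Python scripts to look and compute and a shell command to move; the robot and the scene stay as the last step left them, time stands still between calls to the robot, and variables do not carry over. Pictures are saved under pics/ and viewed, at most 14 in all, crops included, and the job is handed in when it is done.

```bash
ls; mkdir -p pics
python3 - <<'E'
from rig import ctrl, optics, status
import cv2
for n in("top","scene"):
    c=optics.calibration(n); print(n,c)
    cv2.imwrite(f"pics/{n}0.png",optics.capture(n)[:,:,::-1])
print(status.sense())
E
```

```text
pics
rig.py
steer.py
top {'fx': 414.0111901798726, 'fy': 414.0111901798726, 'cx': 282.56740848065635, 'cy': 205.32597945518071, 'position': array([505.13457236,   3.72013209, 752.50903019]), 'attitude': array([ 0.0338988 , -0.69989984,  0.71151985, -0.05225504])}
scene {'fx': 428.34389149704685, 'fy': 428.34389149704685, 'cx': 276.87485954297966, 'cy': 212.55291372013033, 'position': array([993.22215158, 380.15846649, 707.9888518 ]), 'attitude': array([-0.1325584 ,  0.39175093,  0.8562423 , -0.30952964])}
{'time_s': 0.1, 'joints': array([-1.48139615e+00,  3.13379796e-01,  1.49832169e+00,  7.15761748e-06,
        1.33097679e+00, -2.23414197e-01]), 'dq': array([-0.00214602, -0.00141549, -0.00255659, -0.00013979, -0.00052003,
        0.00042791]), 'tau': array([ 2.48102238e-03, -4.12901509e+01, -2.60144949e+01, -2.33406836e-04,
        3.03404071e-03,  4.40842925e-06]), 'eef_pos': array([ 161.5417881 , -499.50185666,  404.21432731]), 'ee_rot': array([-5.41360758e-04,  9.87793298e-01,  1.55769400e-01,  3.98130957e-05]), 'force': array([-0.46390417,  0.17976082, -0.98859338]), 'wrist_torque': array([ 0.05106937, -0.02921422, -0.01238333]), 'grip_force': 0.0, 'grip_width': 0.9966404989903784}
```

View pics/top0.png

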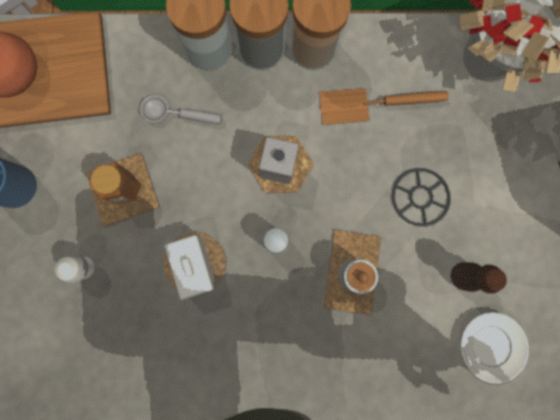

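View pics/scene0.png

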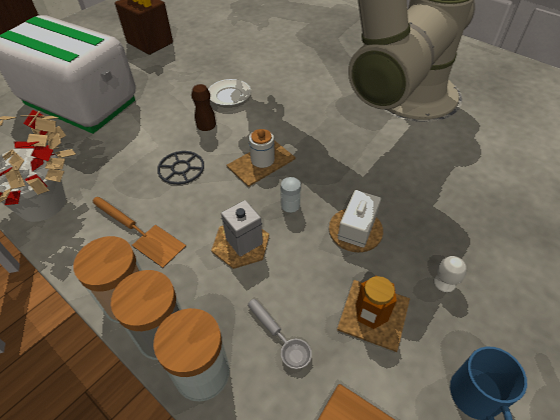

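The top view (robot at the bottom, x upward) shows:
- Honey jar on the square mat at (107,182).
- Tin on the hex mat at (280,157).
- Dish on the round mat at (190,266).
- Sugar pot on the oblong mat at (360,277).
- Trivet at (420,197) and salt shaker at (276,240).

The scene view confirms this.

```bash
cat > h.py <<'E'
import numpy as np, cv2
from scipy.spatial.transform import Rotation as R
from rig import ctrl, optics, status
def rot(q): return R.from_quat([q[1],q[2],q[3],q[0]]).as_matrix()
def ray(name,px,z,cal=None):
    c=cal or optics.calibration(name); px=np.atleast_2d(px).astype(float)
    d=np.c_[(px[:,0]-c['cx'])/c['fx'],(px[:,1]-c['cy'])/c['fy'],np.ones(len(px))]@rot(c['attitude']).T
    p=np.array(c['position']); return (p+d*((z-p[2])/d[:,2])[:,None])[:,:2]
E
python3 - <<'E'
from h import *
im=cv2.imread("pics/top0.png"); hsv=cv2.cvtColor(im,cv2.COLOR_BGR2HSV)
m=cv2.inRange(hsv,(5,70,40),(25,255,255)); m=cv2.morphologyEx(m,cv2.MORPH_CLOSE,np.ones((3,3)))
cs,_=cv2.findContours(m,cv2.RETR_EXTERNAL,cv2.CHAIN_APPROX_NONE)
for c in cs:
    if 300<cv2.contourArea(c)<8000:
        w=ray("top",c[:,0],6); r=cv2.minAreaRect(w.astype(np.float32)); e=cv2.minEnclosingCircle(w.astype(np.float32))
        print(cv2.boundingRect(c),np.round(r[0]),np.round(r[1]),round(r[2],1),np.round(e[0]),round(e[1]))
v=im.copy(); cv2.drawContours(v,cs,-1,(0,255,0),1)
s=np.s_[125:320,80:460]
cv2.imwrite("pics/crop0.png",np.vstack([cv2.resize(im[125:320,80:275],None,fx=2,fy=2) for _ in [0]]+[]) if 0 else cv2.resize(im[s],None,fx=2.1,fy=2.1,interpolation=cv2.INTER_CUBIC))
cv2.imwrite("pics/crop0m.png",cv2.resize(v[s],None,fx=2.1,fy=2.1,interpolation=cv2.INTER_NEAREST))
E
```

```text
(451, 263, 55, 30) [ 460. -366.] [98. 47.] 82.9 [ 460. -366.] 49
(347, 262, 28, 30) [ 467. -155.] [50. 49.] 61.2 [ 466. -155.] 26
(178, 232, 48, 51) [516. 119.] [105.  47.] 41.3 [502. 136.] 53
(324, 230, 57, 85) [ 475. -139.] [ 86. 141.] 80.4 [ 476. -139.] 80
(86, 154, 73, 72) [632. 274.] [111. 107.] 18.6 [631. 274.] 73
(248, 136, 65, 57) [674. -13.] [118. 105.] 89.2 [673. -14.] 60
(319, 88, 130, 37) [ 790. -213.] [ 66. 246.] 4.5 [ 788. -212.] 125
(468, 40, 50, 22) [ 892. -428.] [96. 43.] 89.8 [ 899. -428.] 48
(503, 32, 57, 60) [ 856. -508.] [ 83. 147.] 54.1 [ 861. -501.] 76
(503, 9, 49, 36) [ 937. -502.] [71. 81.] 50.5 [ 938. -499.] 49
```

View pics/crop0m.png

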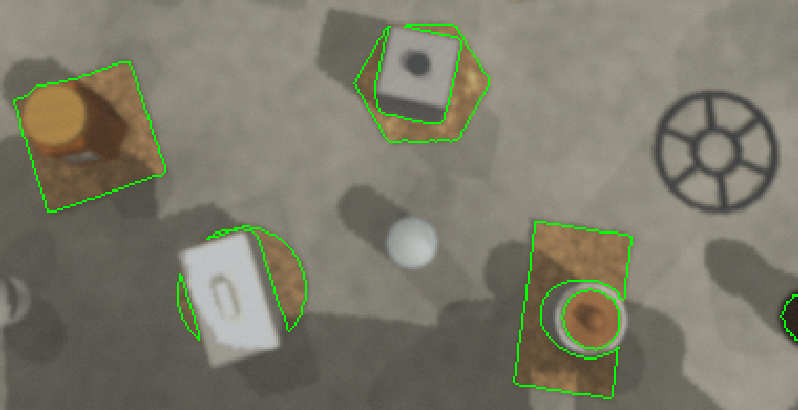

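View pics/crop0.png

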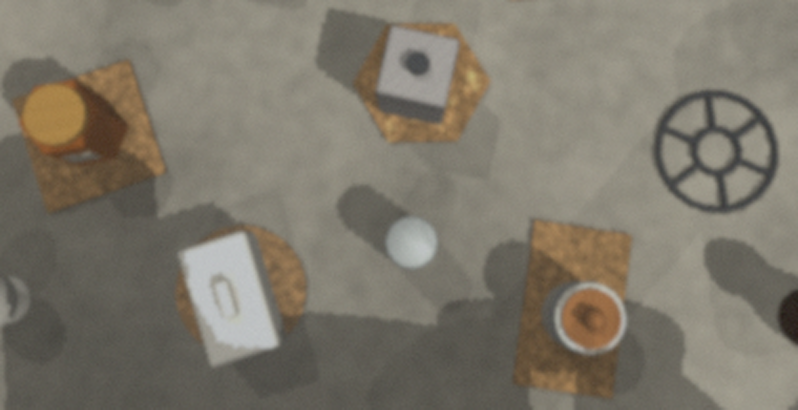

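Both crops give the same layout: the cork mats outline cleanly. At crop scale 2.1, the tin top's corners are at about (391,26), (461,38), (445,108) and (377,96). The dish top's corners are (180,253), (246,233), (279,346) and (212,367). The honey lid is centred at (54,116) and the sugar rim at (590,318).

```bash
cat >> h.py <<'E'
def go(x,y,z,phi=None):
    s=status.sense(); M=rot(s['ee_rot']); d=M.T@(np.array([x,y,z])-s['eef_pos'])
    cur=np.degrees(np.arctan2(M[1,0],M[0,0])); r=0 if phi is None else np.radians(cur-phi); r=(r+np.pi/2)%np.pi-np.pi/2
    print("shift",np.round(d,1),"rz",round(r,3),"cur",np.round(s['eef_pos'],1),round(cur,1),"tilt",np.round(M[:2,2],4),"j6",round(s['joints'][5],2))
E
python3 - <<'E'
from h import *
from scipy.optimize import least_squares
P=lambda pts:np.array(pts)/2.1+[80,125]
im=cv2.imread("pics/top0.png"); hsv=cv2.cvtColor(im,cv2.COLOR_BGR2HSV)
print("square",ray("top",P([[130,62],[50,212],[90,137]]),6)[2])
print("hex",ray("top",P([[423,82.5]]),6))
m=cv2.inRange(hsv,(5,70,40),(25,255,255)); sub=np.argwhere(m[225:290,160:232])+[225,160]; w=ray("top",sub[:,::-1],6)
h=cv2.convexHull(w.astype(np.float32))[:,0]
f=least_squares(lambda c:np.hypot(*(h-c).T)-55,h.mean(0),loss='soft_l1',f_scale=1.); print("round",f.x,np.round(f.fun,1)) 
print("trivet",ray("top",P([[716,152]]),6),"salt",ray("top",P([[412,243]]),70))
for n,pts,z in(("tin",[[391,26],[461,38],[445,108],[377,96]],85),("dish",[[180,253],[246,233],[279,346],[212,367]],56)):
    w=ray("top",P(pts),z); r=cv2.minAreaRect(w.astype(np.float32)); print(n,r,w.mean(0))
print("honey",ray("top",P([[54,116]]),86),"sugar",ray("top",P([[590,318]]),70))
# second view, scene pixels
print("scene honey",ray("scene",[[379,288]],86),"tin knob",ray("scene",[[241,211]],95),ray("top",P([[417,63]]),95),"sugar lid",ray("scene",[[262,136]],72),"dish",ray("scene",[[361,206]],60))
E
```

```text
square [628.24716813 271.76290643]
hex [[672.53705993 -15.79797059]]
round [495.71079564 142.00818446] [-0.1 -0.6 -0.2 -0.9 -1.4 -0.7 -0.6 -0.9 -0.6 -0.3 -0.7 -0.5 -0.9 -1.6
 -1.7 -2.4 -2.1 -1.2 -0.4 -0.2 -0.5 -0.8 -0.3 -0.6 -0.7 -0.6 -0.6 -0.4
 -0.3 -0.1  0.1]
trivet [[ 607.36412101 -271.04822207]] salt [[530.19679379  -3.25252803]]
tin ((667.3897705078125, -10.991004943847656), (56.01980972290039, 58.37176513671875), 78.25032806396484) [667.41707737 -10.45629246]
dish ((488.9471435546875, 141.3607177734375), (93.11756896972656, 54.198238372802734), 16.416210174560547) [488.91569632 141.39433247]
honey [[631.81265296 270.96738367]] sugar [[ 469.62900121 -140.84674948]]
scene honey [[627.36880806 269.30454168]] tin knob [[661.45395381 -10.9690976 ]] [[668.01844596  -9.1005588 ]] sugar lid [[ 460.9177107  -142.56331675]] dish [[479.50438726 138.40245337]]
```

Run:
```python
from h import *
go(667,-11,345,78.2)
```

```text
shift [ 631.2 -309.2   59.7] rz -1.052 cur [ 161.5 -499.5  404.2] 17.9 tilt [-0.0001  0.0011] j6 -0.22
```

Careful with the scale: shifts go in m and turns go in units of 0.25 rad. That gives: 316 mm is 0.316, 280 mm is 0.28.

```bash
echo '[0.04, -0.02, 0.004, 0, 0, 0, 0.08, -0.039, 0.008, 0, 0, 0, 0.12, -0.059, 0.012, 0, 0, 0, 0.16, -0.078, 0.016, 0, 0, 0, 0.2, -0.098, 0.019, 0, 0, 0, 0.24, -0.118, 0.023, 0, 0, 0, 0.28, -0.137, 0.027, 0, 0, 0, 0.316, -0.155, 0.03, 0, 0, 0]' | python3 steer.py 1.0
echo '[0.04, -0.02, 0.004, 0, 0, -0.52, 0.08, -0.039, 0.008, 0, 0, -1.04, 0.12, -0.059, 0.012, 0, 0, -1.56, 0.16, -0.078, 0.016, 0, 0, -2.08, 0.2, -0.098, 0.019, 0, 0, -2.6, 0.24, -0.118, 0.023, 0, 0, -3.16, 0.28, -0.137, 0.027, 0, 0, -3.68, 0.315, -0.154, 0.03, 0, 0, -4.2]' | python3 steer.py
echo '[0, 0, 0, 0, 0, 0, 0, 0, 0, 0, 0, 0, 0, 0, 0, 0, 0, 0]' | python3 steer.py
python3 - <<'E'
from h import *
go(667,-11,212,78.2)
c=optics.calibration("wrist");print(c)
cv2.imwrite("pics/w1.png",optics.capture("wrist")[:,:,::-1])
E
```

```text
time_s: 0.9
eef_pos: [415.7, -253.1, 374.3]
ee_rot: [-0.0, 0.988, 0.156, -0.0]
force: [-0.3, -0.1, 0.3]
grip_width: 0.997
grip_force: 0.0
time_s: 1.7
eef_pos: [668.0, -9.5, 343.9]
ee_rot: [-0.0, 0.775, 0.632, -0.0]
force: [-0.5, -0.9, -0.1]
grip_width: 1.001
grip_force: 0.0
time_s: 2.0
eef_pos: [666.4, -12.2, 344.7]
ee_rot: [-0.0, 0.777, 0.629, -0.0]
force: [-0.2, 0.1, -0.1]
grip_width: 0.997
grip_force: 0.0
shift [  1.3   0.4 132.7] rz -0.004 cur [666.4 -12.2 344.7] 78.0 tilt [-0.0005 -0.0001] j6 0.02
{'fx': 305.55950080957984, 'fy': 305.55950080957984, 'cx': 268.81099025023514, 'cy': 208.37479290984044, 'position': array([684.01333121,  68.01766054, 314.14089262]), 'attitude': array([ 0.16100608,  0.98137404, -0.10332036, -0.01751946])}
```

View pics/w1.png

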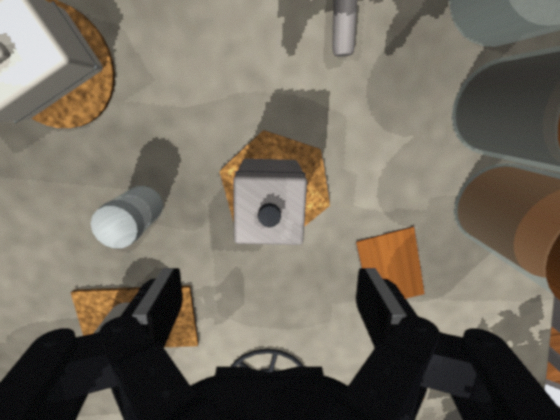

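The wrist view shows the tin square to the fingers and centred, with its knob at (269,215) and its top edges along the image axes. I'll cross-check with a ray, then go down.

```bash
python3 - <<'E'
from h import *
print(ray("wrist",[[269,215]],101), ray("wrist",[[269.5,211]],91))
E
echo '[0.001, 0, 0.016, 0, 0, 0, 0.001, 0, 0.033, 0, 0, 0, 0.001, 0, 0.05, 0, 0, 0, 0.001, 0, 0.067, 0, 0, 0, 0.001, 0, 0.084, 0, 0, 0, 0.001, 0, 0.1, 0, 0, 0, 0.001, 0, 0.117, 0, 0, 0, 0.001, 0, 0.133, 0, 0, 0]' | python3 steer.py 1.0
echo '[0, 0, 0, 0, 0, 0, 0, 0, 0, 0, 0, 0, 0, 0, 0, 0, 0, 0, 0, 0, 0, 0, 0, 0, 0, 0, 0, 0, 0, 0, 0, 0, 0, 0, 0, 0, 0, 0, 0, 0, 0, 0, 0, 0, 0, 0, 0, 0]' | python3 steer.py 0.0 60
```

```text
[[667.88075935  -7.63764293]] [[668.19039844  -8.03570931]]
time_s: 2.85
eef_pos: [666.7, -11.3, 211.5]
ee_rot: [0.0, 0.777, 0.629, 0.0]
force: [-0.5, 0.4, 0.2]
grip_width: 1.001
grip_force: 0.0
time_s: 3.65
eef_pos: [667.2, -10.5, 212.7]
ee_rot: [0.001, 0.777, 0.63, 0.0]
force: [-0.0, -1.7, 5.1]
grip_width: 0.649
grip_force: 62.0
```

```bash
echo '[0, 0, -0.008, 0, 0, 0, 0, 0, -0.023, 0, 0, 0, 0, 0, -0.04, 0, 0, 0, 0, 0, -0.057, 0, 0, 0, 0, 0, -0.074, 0, 0, 0, 0, 0, -0.091, 0, 0, 0, 0, 0, -0.108, 0, 0, 0, 0, 0, -0.116, 0, 0, 0]' | python3 steer.py
python3 - <<'E'
from h import *
go(607,-272,328)
E
```

```text
time_s: 4.45
eef_pos: [667.0, -10.2, 330.3]
ee_rot: [0.001, 0.777, 0.63, 0.001]
force: [0.3, 0.2, -2.0]
grip_width: 0.652
grip_force: 61.3
shift [-268.5   -4.7    2.2] rz 0.0 cur [667.  -10.2 330.3] 78.1 tilt [ 0.003  -0.0004] j6 0.02
```

```bash
echo '[-0.01, 0, 0, 0, 0, 0, -0.03, -0.001, 0, 0, 0, 0, -0.055, -0.001, 0, 0, 0, 0, -0.08, -0.002, 0, 0, 0, 0, -0.105, -0.002, 0, 0, 0, 0, -0.13, -0.003, 0, 0, 0, 0, -0.155, -0.003, 0, 0, 0, 0, -0.18, -0.003, 0, 0, 0, 0]' | python3 steer.py
echo '[-0.025, 0, 0, 0, 0, 0, -0.05, -0.001, 0, 0, 0, 0, -0.07, -0.001, 0, 0, 0, 0, -0.083, -0.002, 0, 0, 0, 0, -0.088, -0.002, 0, 0, 0, 0, -0.088, -0.002, 0, 0, 0, 0, -0.088, -0.002, 0, 0, 0, 0]' | python3 steer.py
echo '[0, 0, 0.01, 0, 0, 0, 0, 0, 0.03, 0, 0, 0, 0, 0, 0.05, 0, 0, 0, 0, 0, 0.07, 0, 0, 0, 0, 0, 0.09, 0, 0, 0, 0, 0, 0.105, 0, 0, 0, 0, 0, 0.112, 0, 0, 0, 0, 0, 0.114, 0, 0, 0]' | python3 steer.py
echo '[0, 0, 0.001, 0, 0, 0, 0, 0, 0.002, 0, 0, 0, 0, 0, 0.003, 0, 0, 0, 0, 0, 0.003, 0, 0, 0]' | python3 steer.py
```

```text
time_s: 5.25
eef_pos: [626.2, -187.5, 326.7]
ee_rot: [-0.001, 0.777, 0.63, -0.0]
force: [0.2, 0.0, -1.5]
grip_width: 0.653
grip_force: 61.3
time_s: 5.95
eef_pos: [607.1, -270.8, 327.7]
ee_rot: [-0.0, 0.776, 0.63, 0.0]
force: [0.7, 0.5, -1.0]
grip_width: 0.651
grip_force: 61.3
time_s: 6.75
eef_pos: [606.9, -271.3, 213.0]
ee_rot: [-0.0, 0.777, 0.63, -0.0]
force: [-0.0, 0.0, -2.4]
grip_width: 0.651
grip_force: 61.3
time_s: 7.15
eef_pos: [607.0, -271.7, 212.7]
ee_rot: [0.001, 0.777, 0.63, 0.0]
force: [-2.3, 2.2, 7.2]
grip_width: 0.649
grip_force: 62.3
```

In the tool's units: -130 mm is -0.13, -135 mm is -0.135.

```bash
echo '[0, 0, 0, 0, 0, 0, 0, 0, 0, 0, 0, 0, 0, 0, 0, 0, 0, 0, 0, 0, 0, 0, 0, 0, 0, 0, 0, 0, 0, 0]' | python3 steer.py 1.0
echo '[0, 0, -0.015, 0, 0, 0, 0, 0, -0.035, 0, 0, 0, 0, 0, -0.055, 0, 0, 0, 0, 0, -0.075, 0, 0, 0, 0, 0, -0.095, 0, 0, 0, 0, 0, -0.115, 0, 0, 0, 0, 0, -0.13, 0, 0, 0, 0, 0, -0.135, 0, 0, 0]' | python3 steer.py
python3 - <<'E'
from h import *
go(630,270,350)
E
```

```text
time_s: 7.65
eef_pos: [606.8, -271.6, 210.6]
ee_rot: [-0.0, 0.777, 0.63, 0.0]
force: [0.3, 0.4, 0.0]
grip_width: 1.003
grip_force: 0.0
time_s: 8.45
eef_pos: [606.8, -271.5, 348.7]
ee_rot: [0.002, 0.777, 0.63, 0.001]
force: [0.8, -0.4, 0.1]
grip_width: 1.001
grip_force: 0.0
shift [534.6 -89.1  -2.4] rz 0.0 cur [ 606.8 -271.5  348.7] 78.1 tilt [ 0.0033 -0.0022] j6 -0.39
```

In the tool's units: 300 mm is 0.3, 260 mm is 0.26.

```bash
echo '[0.02, -0.003, 0, 0, 0, 0, 0.06, -0.01, 0, 0, 0, 0, 0.1, -0.017, 0, 0, 0, 0, 0.14, -0.023, 0, 0, 0, 0, 0.18, -0.03, 0, 0, 0, 0, 0.22, -0.037, -0.001, 0, 0, 0, 0.26, -0.043, -0.001, 0, 0, 0, 0.3, -0.05, -0.001, 0, 0, 0]' | python3 steer.py
echo '[0.04, -0.007, 0, 0, 0, 0, 0.08, -0.013, 0, 0, 0, 0, 0.12, -0.02, 0, 0, 0, 0, 0.16, -0.027, 0, 0, 0, 0, 0.195, -0.033, 0, 0, 0, 0, 0.222, -0.037, 0, 0, 0, 0, 0.235, -0.039, 0, 0, 0, 0, 0.235, -0.039, 0, 0, 0, 0]' | python3 steer.py
echo '[0, 0, 0, 0, 0, 0, 0, 0, 0, 0, 0, 0]' | python3 steer.py
python3 - <<'E'
from h import *
go(630,270,205)
im=optics.capture("wrist")[:,:,::-1]
cv2.imwrite("pics/w2.png",im)
E
```

```text
time_s: 9.25
eef_pos: [619.2, 34.9, 346.3]
ee_rot: [-0.0, 0.777, 0.63, -0.0]
force: [-0.2, 0.1, -0.1]
grip_width: 0.999
grip_force: 0.0
time_s: 10.05
eef_pos: [629.6, 271.9, 346.0]
ee_rot: [-0.0, 0.776, 0.631, -0.0]
force: [-0.2, -0.2, 0.6]
grip_width: 1.002
grip_force: 0.0
time_s: 10.25
eef_pos: [630.4, 268.9, 346.7]
ee_rot: [0.0, 0.777, 0.629, -0.0]
force: [0.1, -0.7, 0.5]
grip_width: 0.997
grip_force: 0.0
shift [  1.   -0.6 141.7] rz 0.0 cur [630.4 268.9 346.7] 78.0 tilt [-0.0002 -0.0003] j6 0.44
```

View pics/w2.png

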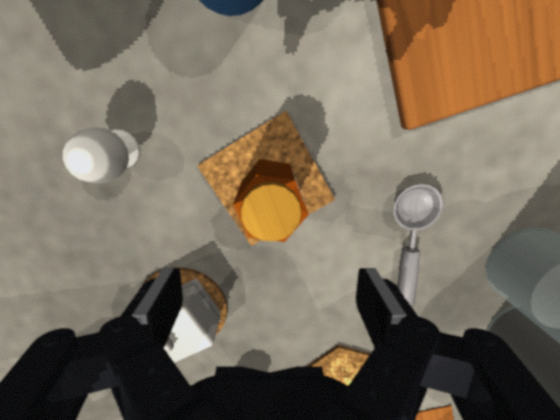

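The wrist view shows the jar centred between the fingers, its lid at (271,211). I'll zoom in to read how the flats lie.

Run:
```python
from h import *
print(ray("wrist",[[271,212]],92))
im=cv2.imread("pics/w2.png"); cv2.imwrite("pics/w2c.png",cv2.resize(im[150:260,220:330],None,fx=5,fy=5,interpolation=cv2.INTER_CUBIC))
```

```text
[[633.17452725 271.94640285]]
```

View pics/w2c.png

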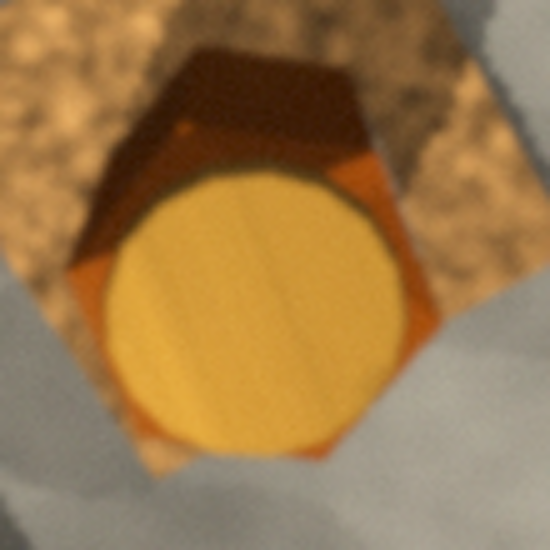

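The zoom shows the six-sided top with corners at about (70,268), (185,128), (378,152), (440,320), (325,460) and (140,438). The flats sit about 22° off the finger line.

Run:
```python
from h import *
p=np.array([[70,268],[185,128],[378,152],[440,320],[325,460],[140,438]])/5+[220,150]
w=ray("wrist",p,81); print(w.mean(0)); e=np.roll(w,-1,0)-w; a=np.degrees(np.arctan2(e[:,1],e[:,0]))
print(np.hypot(*e.T),a); th=np.degrees(np.angle(np.exp(6j*np.radians(a)).mean()))/6; print("edge ang mod60",th)
for k in range(3):
    psi=th+60*k+90; go(632.5,271,205,psi+90)
```

```text
[633.07877447 270.1541151 ]
[29.79661342 30.61760869 30.16592125 31.10369023 31.39479138 31.80838665] [  38.67315252  -19.23733083  -80.78518917 -138.23319371  160.59141735
   97.57257972]
edge ang mod60 -20.235698688608263
shift [  2.5   1.6 141.8] rz -1.427 cur [630.4 269.  346.8] 78.0 tilt [-0.0001 -0.0002] j6 0.44
shift [  2.5   1.6 141.8] rz 0.667 cur [630.4 269.  346.8] 78.0 tilt [-0.0001 -0.0002] j6 0.44
shift [  2.5   1.6 141.8] rz -0.38 cur [630.4 269.  346.8] 78.0 tilt [-0.0001 -0.0002] j6 0.44
```

In the tool's units: 141 mm is 0.141, 135 mm is 0.135, -0.38 rad is -1.52.

```bash
echo '[0.0025, 0.0016, 0.02, 0, 0, -0.4, 0.0025, 0.0016, 0.04, 0, 0, -0.8, 0.0025, 0.0016, 0.06, 0, 0, -1.2, 0.0025, 0.0016, 0.08, 0, 0, -1.52, 0.0025, 0.0016, 0.1, 0, 0, -1.52, 0.0025, 0.0016, 0.12, 0, 0, -1.52, 0.0025, 0.0016, 0.135, 0, 0, -1.52, 0.0025, 0.0016, 0.141, 0, 0, -1.52]' | python3 steer.py 1.0
echo '[0, 0, 0, 0, 0, 0, 0, 0, 0, 0, 0, 0, 0, 0, 0, 0, 0, 0, 0, 0, 0, 0, 0, 0, 0, 0, 0, 0, 0, 0, 0, 0, 0, 0, 0, 0, 0, 0, 0, 0, 0, 0, 0, 0, 0, 0, 0, 0]' | python3 steer.py 0.0 60
echo '[0, 0, -0.008, 0, 0, 0, 0, 0, -0.023, 0, 0, 0, 0, 0, -0.04, 0, 0, 0, 0, 0, -0.057, 0, 0, 0, 0, 0, -0.074, 0, 0, 0, 0, 0, -0.091, 0, 0, 0, 0, 0, -0.108, 0, 0, 0, 0, 0, -0.116, 0, 0, 0]' | python3 steer.py
python3 - <<'E'
from h import *
go(672,-16,322)
E
```

```text
time_s: 11.1
eef_pos: [632.2, 271.7, 204.2]
ee_rot: [-0.001, 0.644, 0.765, -0.001]
force: [0.5, -0.4, 0.5]
grip_width: 1.002
grip_force: 0.0
time_s: 11.9
eef_pos: [632.5, 272.4, 207.1]
ee_rot: [0.001, 0.644, 0.765, 0.001]
force: [0.6, -0.3, 6.3]
grip_width: 0.627
grip_force: 64.9
time_s: 12.7
eef_pos: [632.2, 272.4, 324.2]
ee_rot: [0.001, 0.644, 0.765, 0.001]
force: [0.2, 0.7, -4.1]
grip_width: 0.628
grip_force: 64.2
shift [-291.   -10.2    2.1] rz 0.0 cur [632.2 272.4 324.2] 99.9 tilt [0.0027 0.0007] j6 0.07
```

In the tool's units: -10 mm is -0.01, -6 mm is -0.006.

```bash
echo '[-0.01, 0, 0, 0, 0, 0, -0.03, -0.001, 0, 0, 0, 0, -0.055, -0.002, 0, 0, 0, 0, -0.08, -0.003, 0, 0, 0, 0, -0.105, -0.004, 0, 0, 0, 0, -0.13, -0.005, 0, 0, 0, 0, -0.155, -0.005, 0, 0, 0, 0, -0.18, -0.006, 0, 0, 0, 0]' | python3 steer.py
echo '[-0.025, -0.001, 0, 0, 0, 0, -0.05, -0.002, 0, 0, 0, 0, -0.075, -0.003, 0, 0, 0, 0, -0.095, -0.004, 0, 0, 0, 0, -0.106, -0.004, 0, 0, 0, 0, -0.109, -0.004, 0, 0, 0, 0, -0.109, -0.004, 0, 0, 0, 0, -0.109, -0.004, 0, 0, 0, 0]' | python3 steer.py
echo '[0, 0, 0.01, 0, 0, 0, 0, 0, 0.03, 0, 0, 0, 0, 0, 0.05, 0, 0, 0, 0, 0, 0.07, 0, 0, 0, 0, 0, 0.09, 0, 0, 0, 0, 0, 0.105, 0, 0, 0, 0, 0, 0.111, 0, 0, 0, 0, 0, 0.113, 0, 0, 0]' | python3 steer.py
echo '[0, 0, 0.001, 0, 0, 0, 0, 0, 0.002, 0, 0, 0, 0, 0, 0.003, 0, 0, 0, 0, 0, 0.003, 0, 0, 0]' | python3 steer.py
```

```text
time_s: 13.5
eef_pos: [657.1, 91.2, 320.5]
ee_rot: [-0.001, 0.644, 0.765, -0.001]
force: [-0.0, 0.8, -4.2]
grip_width: 0.627
grip_force: 64.2
time_s: 14.3
eef_pos: [671.8, -13.1, 321.6]
ee_rot: [-0.0, 0.643, 0.766, 0.0]
force: [0.7, -0.3, -3.2]
grip_width: 0.628
grip_force: 64.2
time_s: 15.1
eef_pos: [671.9, -13.8, 208.1]
ee_rot: [-0.0, 0.644, 0.765, -0.0]
force: [0.1, -0.4, -2.3]
grip_width: 0.623
grip_force: 64.2
time_s: 15.5
eef_pos: [672.1, -14.1, 207.1]
ee_rot: [0.001, 0.644, 0.765, 0.0]
force: [-2.7, 0.0, 4.8]
grip_width: 0.625
grip_force: 64.9
```

Contact, so I release and go back to the trivet for the tin.

```bash
echo '[0, 0, 0, 0, 0, 0, 0, 0, 0, 0, 0, 0, 0, 0, 0, 0, 0, 0, 0, 0, 0, 0, 0, 0, 0, 0, 0, 0, 0, 0]' | python3 steer.py 1.0
echo '[0, 0, -0.015, 0, 0, 0, 0, 0, -0.035, 0, 0, 0, 0, 0, -0.055, 0, 0, 0, 0, 0, -0.075, 0, 0, 0, 0, 0, -0.095, 0, 0, 0, 0, 0, -0.115, 0, 0, 0, 0, 0, -0.13, 0, 0, 0, 0, 0, -0.138, 0, 0, 0]' | python3 steer.py
python3 - <<'E'
from h import *
go(607,-271.5,345,78.1)
E
```

```text
time_s: 16.0
eef_pos: [671.9, -14.1, 205.7]
ee_rot: [0.0, 0.644, 0.765, 0.0]
force: [1.0, -0.1, -0.4]
grip_width: 1.001
grip_force: 0.0
time_s: 16.8
eef_pos: [671.8, -14.0, 346.4]
ee_rot: [0.001, 0.644, 0.765, 0.001]
force: [0.5, -0.6, -0.8]
grip_width: 1.0
grip_force: 0.0
shift [-242.6 -108.     1.4] rz 0.38 cur [671.8 -14.  346.4] 99.9 tilt [ 0.0032 -0.0006] j6 -0.37
```

In the tool's units: -242 mm is -0.242, -235 mm is -0.235, 0.38 rad is 1.52.

```bash
echo '[-0.035, -0.016, 0, 0, 0, 0.24, -0.07, -0.031, 0, 0, 0, 0.48, -0.105, -0.047, 0, 0, 0, 0.76, -0.14, -0.062, 0, 0, 0, 1, -0.175, -0.078, 0, 0, 0, 1.24, -0.21, -0.093, 0, 0, 0, 1.52, -0.235, -0.105, 0.001, 0, 0, 1.52, -0.242, -0.108, 0.001, 0, 0, 1.52]' | python3 steer.py 1.0
echo '[0, 0, 0, 0, 0, 0, 0, 0, 0, 0, 0, 0, 0, 0, 0, 0, 0, 0]' | python3 steer.py
python3 - <<'E'
from h import *
go(607,-271.5,212,78.1)
im=optics.capture("wrist")[:,:,::-1]; cv2.imwrite("pics/w3.png",im)
E
```

```text
time_s: 17.6
eef_pos: [605.8, -273.7, 342.6]
ee_rot: [-0.0, 0.778, 0.629, -0.0]
force: [-0.6, -0.0, 0.3]
grip_width: 0.997
grip_force: 0.0
time_s: 17.9
eef_pos: [607.4, -269.6, 342.9]
ee_rot: [-0.0, 0.776, 0.631, 0.0]
force: [0.2, 0.6, 0.6]
grip_width: 0.999
grip_force: 0.0
shift [ -2.   -0.  130.9] rz 0.001 cur [ 607.4 -269.6  342.9] 78.2 tilt [0.0001 0.0002] j6 -0.39
```

View pics/w3.png

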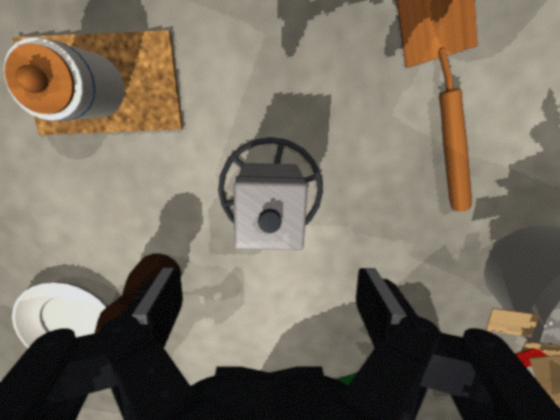

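The tin stands upright on the trivet, with its knob at (270,221), between the fingers.

```bash
python3 - <<'E'
from h import *
print(ray("wrist",[[270,221]],101))
E
echo '[-0.001, 0, 0.016, 0, 0, 0, -0.001, 0, 0.033, 0, 0, 0, -0.001, 0, 0.05, 0, 0, 0, -0.001, 0, 0.067, 0, 0, 0, -0.001, 0, 0.084, 0, 0, 0, -0.001, 0, 0.1, 0, 0, 0, -0.001, 0, 0.117, 0, 0, 0, -0.001, 0, 0.131, 0, 0, 0]' | python3 steer.py 1.0
echo '[0, 0, 0, 0, 0, 0, 0, 0, 0, 0, 0, 0, 0, 0, 0, 0, 0, 0, 0, 0, 0, 0, 0, 0, 0, 0, 0, 0, 0, 0, 0, 0, 0, 0, 0, 0, 0, 0, 0, 0, 0, 0, 0, 0, 0, 0, 0, 0]' | python3 steer.py 0.0 60
echo '[0, 0, -0.008, 0, 0, 0, 0, 0, -0.023, 0, 0, 0, 0, 0, -0.04, 0, 0, 0, 0, 0, -0.057, 0, 0, 0, 0, 0, -0.074, 0, 0, 0, 0, 0, -0.091, 0, 0, 0, 0, 0, -0.108, 0, 0, 0, 0, 0, -0.118, 0, 0, 0]' | python3 steer.py
python3 - <<'E'
from h import *
go(628.5,270.5,330)
E
```

```text
[[ 608.81653455 -268.92876704]]
time_s: 18.75
eef_pos: [606.9, -271.1, 210.8]
ee_rot: [-0.0, 0.776, 0.63, -0.0]
force: [0.9, -0.2, 0.0]
grip_width: 0.999
grip_force: 0.0
time_s: 19.55
eef_pos: [606.9, -272.0, 212.7]
ee_rot: [0.001, 0.777, 0.63, 0.0]
force: [0.9, 0.8, 5.4]
grip_width: 0.648
grip_force: 61.5
time_s: 20.35
eef_pos: [606.6, -272.0, 332.1]
ee_rot: [0.001, 0.777, 0.63, 0.0]
force: [-0.2, 0.4, -1.4]
grip_width: 0.65
grip_force: 61.0
shift [535.3 -90.7   1.4] rz 0.0 cur [ 606.6 -272.   332.1] 78.1 tilt [ 0.0019 -0.0014] j6 -0.39
```

In the tool's units: 215 mm is 0.215, 185 mm is 0.185.

```bash
echo '[0.012, -0.002, 0, 0, 0, 0, 0.035, -0.006, 0, 0, 0, 0, 0.065, -0.011, 0, 0, 0, 0, 0.095, -0.016, 0, 0, 0, 0, 0.125, -0.021, 0, 0, 0, 0, 0.155, -0.026, 0, 0, 0, 0, 0.185, -0.031, 0, 0, 0, 0, 0.215, -0.036, 0, 0, 0, 0]' | python3 steer.py
echo '[0.03, -0.005, 0, 0, 0, 0, 0.06, -0.01, 0, 0, 0, 0, 0.09, -0.015, 0, 0, 0, 0, 0.12, -0.02, 0, 0, 0, 0, 0.15, -0.025, 0, 0, 0, 0, 0.18, -0.031, 0, 0, 0, 0, 0.21, -0.036, 0, 0, 0, 0, 0.24, -0.041, 0.001, 0, 0, 0]' | python3 steer.py
echo '[0.03, -0.005, 0, 0, 0, 0, 0.055, -0.009, 0, 0, 0, 0, 0.072, -0.012, 0, 0, 0, 0, 0.08, -0.014, 0, 0, 0, 0, 0.08, -0.014, 0, 0, 0, 0, 0.08, -0.014, 0, 0, 0, 0]' | python3 steer.py
python3 - <<'E'
from h import *
go(628.5,270.5,213)
E
```

```text
time_s: 21.15
eef_pos: [615.4, -52.1, 328.9]
ee_rot: [-0.001, 0.777, 0.63, -0.0]
force: [1.0, 0.0, -1.8]
grip_width: 0.648
grip_force: 61.0
time_s: 21.95
eef_pos: [624.6, 191.1, 328.0]
ee_rot: [-0.0, 0.777, 0.63, -0.001]
force: [-0.1, -0.5, -0.9]
grip_width: 0.65
grip_force: 61.0
time_s: 22.55
eef_pos: [628.2, 269.5, 328.5]
ee_rot: [0.0, 0.777, 0.63, -0.0]
force: [0.5, -0.2, -1.2]
grip_width: 0.652
grip_force: 61.0
shift [1.100e+00 1.000e-01 1.155e+02] rz 0.0 cur [628.2 269.5 328.5] 78.0 tilt [-0.0003 -0.0005] j6 0.44
```

```bash
echo '[0, 0, 0.01, 0, 0, 0, 0, 0, 0.03, 0, 0, 0, 0, 0, 0.05, 0, 0, 0, 0, 0, 0.07, 0, 0, 0, 0, 0, 0.09, 0, 0, 0, 0, 0, 0.105, 0, 0, 0, 0, 0, 0.112, 0, 0, 0, 0, 0, 0.114, 0, 0, 0]' | python3 steer.py
echo '[0, 0, 0.001, 0, 0, 0, 0, 0, 0.002, 0, 0, 0, 0, 0, 0.003, 0, 0, 0, 0, 0, 0.003, 0, 0, 0]' | python3 steer.py
echo '[0, 0, 0, 0, 0, 0, 0, 0, 0, 0, 0, 0, 0, 0, 0, 0, 0, 0, 0, 0, 0, 0, 0, 0, 0, 0, 0, 0, 0, 0]' | python3 steer.py 1.0
echo '[0, 0, -0.015, 0, 0, 0, 0, 0, -0.035, 0, 0, 0, 0, 0, -0.055, 0, 0, 0, 0, 0, -0.075, 0, 0, 0, 0, 0, -0.095, 0, 0, 0, 0, 0, -0.115, 0, 0, 0, 0, 0, -0.13, 0, 0, 0, 0, 0, -0.136, 0, 0, 0]' | python3 steer.py
python3 - <<'E'
from h import *
go(469.5,-141,345,78)
E
```

```text
time_s: 23.35
eef_pos: [628.2, 270.0, 214.0]
ee_rot: [-0.0, 0.777, 0.63, -0.0]
force: [-0.0, -0.2, -1.2]
grip_width: 0.652
grip_force: 61.0
time_s: 23.75
eef_pos: [628.3, 270.4, 212.7]
ee_rot: [0.0, 0.777, 0.63, 0.001]
force: [-0.3, -0.3, 2.6]
grip_width: 0.651
grip_force: 61.0
time_s: 24.25
eef_pos: [628.2, 270.3, 211.7]
ee_rot: [0.0, 0.777, 0.63, -0.0]
force: [0.1, 0.4, 0.8]
grip_width: 1.002
grip_force: 0.0
time_s: 25.05
eef_pos: [628.1, 270.3, 350.7]
ee_rot: [0.001, 0.777, 0.63, 0.002]
force: [0.2, 0.3, 0.3]
grip_width: 0.994
grip_force: 0.0
shift [-435.2  -70.2    4.7] rz 0.001 cur [628.1 270.3 350.7] 78.1 tilt [0.0037 0.0009] j6 0.44
```

```bash
echo '[-0.02, -0.003, 0, 0, 0, 0, -0.06, -0.01, 0, 0, 0, 0, -0.1, -0.016, 0.001, 0, 0, 0, -0.14, -0.023, 0.001, 0, 0, 0, -0.18, -0.029, 0.002, 0, 0, 0, -0.22, -0.035, 0.002, 0, 0, 0, -0.26, -0.042, 0.003, 0, 0, 0, -0.3, -0.048, 0.003, 0, 0, 0]' | python3 steer.py 1.0
echo '[-0.04, -0.007, 0, 0, 0, 0, -0.08, -0.013, 0.001, 0, 0, 0, -0.11, -0.018, 0.001, 0, 0, 0, -0.128, -0.021, 0.001, 0, 0, 0, -0.135, -0.022, 0.001, 0, 0, 0, -0.135, -0.022, 0.001, 0, 0, 0, -0.135, -0.022, 0.001, 0, 0, 0]' | python3 steer.py
python3 - <<'E'
from h import *
go(469.5,-141,205,78)
im=optics.capture("wrist")[:,:,::-1]; cv2.imwrite("pics/w4.png",im)
E
```

```text
time_s: 25.85
eef_pos: [518.2, -14.6, 344.9]
ee_rot: [-0.0, 0.777, 0.63, -0.0]
force: [-0.2, -0.2, 0.9]
grip_width: 1.0
grip_force: 0.0
time_s: 26.55
eef_pos: [470.1, -140.2, 343.7]
ee_rot: [-0.0, 0.777, 0.63, 0.0]
force: [-0.8, 0.9, -0.4]
grip_width: 1.0
grip_force: 0.0
shift [ -1.   -0.4 138.7] rz 0.002 cur [ 470.1 -140.2  343.7] 78.1 tilt [0.0001 0.0002] j6 -0.32
```

View pics/w4.png

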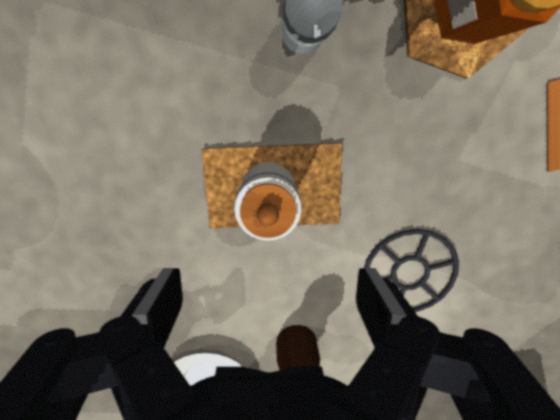

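The sugar pot is centred between the fingers, with its rim at (268,207). The oblong mat's corners are at (202,149), (343,139), (341,222) and (210,228).

```bash
python3 - <<'E'
from h import *
print(ray("wrist",[[268,207]],76))
w=ray("wrist",[[202,149],[343,140],[341,222],[210,228]],6);print(w.mean(0),cv2.minAreaRect(w.astype(np.float32)))
E
echo '[-0.001, 0, 0.016, 0, 0, 0, -0.001, 0, 0.033, 0, 0, 0, -0.001, 0, 0.05, 0, 0, 0, -0.001, 0, 0.067, 0, 0, 0, -0.001, 0, 0.084, 0, 0, 0, -0.001, 0, 0.101, 0, 0, 0, -0.001, 0, 0.12, 0, 0, 0, -0.001, 0, 0.138, 0, 0, 0]' | python3 steer.py 1.0
echo '[0, 0, 0, 0, 0, 0, 0, 0, 0, 0, 0, 0, 0, 0, 0, 0, 0, 0, 0, 0, 0, 0, 0, 0, 0, 0, 0, 0, 0, 0, 0, 0, 0, 0, 0, 0, 0, 0, 0, 0, 0, 0, 0, 0, 0, 0, 0, 0]' | python3 steer.py 0.0 60
echo '[0, 0, -0.008, 0, 0, 0, 0, 0, -0.023, 0, 0, 0, 0, 0, -0.04, 0, 0, 0, 0, 0, -0.057, 0, 0, 0, 0, 0, -0.074, 0, 0, 0, 0, 0, -0.091, 0, 0, 0, 0, 0, -0.108, 0, 0, 0, 0, 0, -0.118, 0, 0, 0]' | python3 steer.py
python3 - <<'E'
from h import *
go(607,-271.5,322)
E
```

```text
[[ 470.49425061 -136.62360308]]
[ 475.95756872 -138.65123145] ((475.7406921386719, -138.14022827148438), (86.75882720947266, 141.679931640625), 80.97142791748047)
time_s: 27.4
eef_pos: [469.9, -140.9, 205.0]
ee_rot: [0.0, 0.776, 0.63, 0.0]
force: [0.9, 0.0, 0.0]
grip_width: 1.001
grip_force: 0.0
time_s: 28.2
eef_pos: [469.9, -141.7, 206.7]
ee_rot: [0.001, 0.777, 0.63, 0.0]
force: [0.0, 3.7, 7.0]
grip_width: 0.644
grip_force: 64.3
time_s: 29.0
eef_pos: [469.6, -141.8, 325.2]
ee_rot: [0.001, 0.777, 0.63, 0.0]
force: [-0.0, -0.7, -3.0]
grip_width: 0.641
grip_force: 64.1
shift [-98.5 161.3   3.5] rz 0.0 cur [ 469.6 -141.8  325.2] 78.1 tilt [ 0.0013 -0.0009] j6 -0.32
```

```bash
echo '[-0.005, 0.008, 0, 0, 0, 0, -0.017, 0.027, 0.001, 0, 0, 0, -0.032, 0.052, 0.001, 0, 0, 0, -0.047, 0.077, 0.002, 0, 0, 0, -0.062, 0.102, 0.002, 0, 0, 0, -0.077, 0.127, 0.003, 0, 0, 0, -0.09, 0.148, 0.003, 0, 0, 0, -0.097, 0.16, 0.003, 0, 0, 0]' | python3 steer.py
echo '[-0.001, 0.001, 0, 0, 0, 0, -0.001, 0.001, 0, 0, 0, 0, -0.001, 0.001, 0, 0, 0, 0]' | python3 steer.py
python3 - <<'E'
from h import *
go(607,-273,206)
E
echo '[0, 0, 0.01, 0, 0, 0, 0, 0, 0.03, 0, 0, 0, 0, 0, 0.05, 0, 0, 0, 0, 0, 0.07, 0, 0, 0, 0, 0, 0.09, 0, 0, 0, 0, 0, 0.105, 0, 0, 0, 0, 0, 0.111, 0, 0, 0, 0, 0, 0.113, 0, 0, 0]' | python3 steer.py
echo '[0, 0, 0.001, 0, 0, 0, 0, 0, 0.002, 0, 0, 0, 0, 0, 0.003, 0, 0, 0, 0, 0, 0.003, 0, 0, 0]' | python3 steer.py
```

```text
time_s: 29.8
eef_pos: [607.1, -271.5, 318.7]
ee_rot: [-0.001, 0.777, 0.63, -0.0]
force: [0.3, -0.5, -2.6]
grip_width: 0.64
grip_force: 64.4
time_s: 30.1
eef_pos: [606.6, -270.6, 320.2]
ee_rot: [-0.001, 0.777, 0.63, -0.0]
force: [0.3, -0.3, -3.4]
grip_width: 0.641
grip_force: 64.5
shift [ -2.3   1.  114.2] rz 0.0 cur [ 606.6 -270.6  320.2] 78.1 tilt [-0.0009  0.0006] j6 -0.39
time_s: 30.9
eef_pos: [606.9, -270.9, 207.3]
ee_rot: [-0.0, 0.777, 0.63, -0.0]
force: [0.1, -0.4, -3.2]
grip_width: 0.641
grip_force: 64.5
time_s: 31.3
eef_pos: [607.1, -271.1, 206.7]
ee_rot: [0.001, 0.777, 0.63, 0.0]
force: [-2.5, 0.9, 6.4]
grip_width: 0.644
grip_force: 65.5
```

In the tool's units: -138 mm is -0.138, -130 mm is -0.13.

```bash
echo '[0, 0, 0, 0, 0, 0, 0, 0, 0, 0, 0, 0, 0, 0, 0, 0, 0, 0, 0, 0, 0, 0, 0, 0, 0, 0, 0, 0, 0, 0]' | python3 steer.py 1.0
echo '[0, 0, -0.015, 0, 0, 0, 0, 0, -0.035, 0, 0, 0, 0, 0, -0.055, 0, 0, 0, 0, 0, -0.075, 0, 0, 0, 0, 0, -0.095, 0, 0, 0, 0, 0, -0.115, 0, 0, 0, 0, 0, -0.13, 0, 0, 0, 0, 0, -0.138, 0, 0, 0]' | python3 steer.py
python3 - <<'E'
from h import *
go(489,141.4,340,16.4)
E
```

```text
time_s: 31.8
eef_pos: [606.9, -271.0, 204.7]
ee_rot: [0.0, 0.777, 0.63, 0.0]
force: [-0.2, 1.3, -0.5]
grip_width: 1.0
grip_force: 0.0
time_s: 32.6
eef_pos: [606.9, -270.9, 345.4]
ee_rot: [0.002, 0.777, 0.63, 0.0]
force: [0.4, -0.1, -0.2]
grip_width: 0.998
grip_force: 0.0
shift [ 379.1 -200.5    4.3] rz 1.077 cur [ 606.9 -270.9  345.4] 78.1 tilt [ 0.0027 -0.0018] j6 -0.39
```

In the tool's units: 250 mm is 0.25, 225 mm is 0.225.

```bash
echo '[0.015, -0.008, 0, 0, 0, 0, 0.05, -0.026, 0, 0, 0, 0, 0.085, -0.045, 0.001, 0, 0, 0, 0.12, -0.063, 0.001, 0, 0, 0, 0.155, -0.082, 0.001, 0, 0, 0, 0.19, -0.1, 0.002, 0, 0, 0, 0.225, -0.119, 0.002, 0, 0, 0, 0.25, -0.132, 0.002, 0, 0, 0]' | python3 steer.py 1.0
echo '[0.025, -0.013, 0, 0, 0, 0.52, 0.05, -0.026, 0, 0, 0, 1.04, 0.075, -0.04, 0, 0, 0, 1.6, 0.1, -0.053, 0.001, 0, 0, 2.16, 0.115, -0.061, 0.001, 0, 0, 2.72, 0.125, -0.066, 0.001, 0, 0, 3.28, 0.129, -0.068, 0.001, 0, 0, 3.8, 0.129, -0.068, 0.001, 0, 0, 4.32]' | python3 steer.py
echo '[0, 0, 0, 0, 0, 0, 0, 0, 0, 0, 0, 0, 0, 0, 0, 0, 0, 0]' | python3 steer.py
python3 - <<'E'
from h import *
go(489,141.4,185,16.4)
im=optics.capture("wrist")[:,:,::-1]; cv2.imwrite("pics/w5.png",im)
E
```

```text
time_s: 33.4
eef_pos: [528.4, 3.0, 341.1]
ee_rot: [-0.0, 0.776, 0.63, 0.0]
force: [1.2, 0.2, 0.2]
grip_width: 0.998
grip_force: 0.0
time_s: 34.2
eef_pos: [489.1, 141.8, 340.0]
ee_rot: [-0.0, 0.99, 0.139, 0.0]
force: [0.0, -0.3, -0.1]
grip_width: 0.999
grip_force: 0.0
time_s: 34.5
eef_pos: [489.5, 141.0, 339.8]
ee_rot: [-0.0, 0.99, 0.142, 0.0]
force: [0.9, -0.3, 1.0]
grip_width: 1.0
grip_force: 0.0
shift [ -0.4  -0.5 154.8] rz -0.001 cur [489.5 141.  339.8] 16.3 tilt [0. 0.] j6 1.34
```

View pics/w5.png

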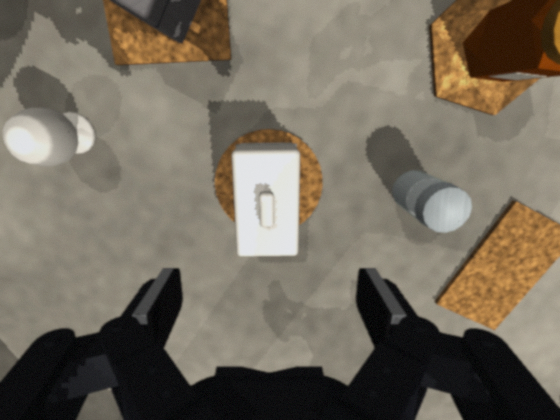

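The dish is aligned with the fingers: top corners (233,150), (299,150), (298,256) and (238,256), grip bar at (267,209). The salt shaker, at (445,210), is well clear.

```bash
python3 - <<'E'
from h import *
w=ray("wrist",[[233,151],[299,150],[298,256],[238,256]],62);print(w.mean(0),cv2.minAreaRect(w.astype(np.float32)),ray("wrist",[[267,209]],70))
E
echo '[0, 0, 0.016, 0, 0, 0, 0, 0, 0.035, 0, 0, 0, 0, 0, 0.055, 0, 0, 0, 0, 0, 0.075, 0, 0, 0, 0, 0, 0.095, 0, 0, 0, 0, 0, 0.115, 0, 0, 0, 0, 0, 0.135, 0, 0, 0, 0, 0, 0.152, 0, 0, 0]' | python3 steer.py 1.0
echo '[0, 0, 0, 0, 0, 0, 0, 0, 0, 0, 0, 0, 0, 0, 0, 0, 0, 0, 0, 0, 0, 0, 0, 0, 0, 0, 0, 0, 0, 0, 0, 0, 0, 0, 0, 0, 0, 0, 0, 0, 0, 0, 0, 0, 0, 0, 0, 0]' | python3 steer.py 0.0 60
echo '[0, 0, -0.008, 0, 0, 0, 0, 0, -0.023, 0, 0, 0, 0, 0, -0.04, 0, 0, 0, 0, 0, -0.057, 0, 0, 0, 0, 0, -0.074, 0, 0, 0, 0, 0, -0.091, 0, 0, 0, 0, 0, -0.108, 0, 0, 0, 0, 0, -0.118, 0, 0, 0]' | python3 steer.py
python3 - <<'E'
from h import *
go(475.7,-138.5,306,-9.3)
E
```

```text
[490.11152264 142.5003148 ] ((489.93682861328125, 142.3871612548828), (94.75884246826172, 54.08063507080078), 17.160865783691406) [[490.40208099 142.5757347 ]]
time_s: 35.35
eef_pos: [489.4, 141.0, 186.7]
ee_rot: [-0.0, 0.99, 0.142, -0.0]
force: [1.2, -0.4, -0.1]
grip_width: 0.999
grip_force: 0.0
time_s: 36.15
eef_pos: [489.8, 141.2, 188.6]
ee_rot: [0.0, 0.99, 0.141, 0.001]
force: [-1.1, -0.3, 7.3]
grip_width: 0.646
grip_force: 65.0
time_s: 36.95
eef_pos: [489.4, 141.2, 307.1]
ee_rot: [0.0, 0.99, 0.141, 0.001]
force: [0.3, 0.3, -2.8]
grip_width: 0.647
grip_force: 64.1
shift [-91.2 264.7   1.1] rz 0.445 cur [489.4 141.2 307.1] 16.2 tilt [0.0013 0.0001] j6 1.34
```

In the tool's units: 189 mm is 0.189, 163 mm is 0.163, 0.445 rad is 1.78.

```bash
echo '[-0.004, 0.01, 0, 0, 0, 0.12, -0.011, 0.031, 0, 0, 0, 0.32, -0.02, 0.057, 0, 0, 0, 0.56, -0.029, 0.084, 0, 0, 0, 0.8, -0.038, 0.11, 0, 0, 0, 1.04, -0.047, 0.137, 0, 0, 0, 1.28, -0.056, 0.163, 0, 0, 0, 1.52, -0.065, 0.189, 0, 0, 0, 1.78]' | python3 steer.py
python3 - <<'E'
from h import *
go(475.7,-138.5,306,-9.3)
E
```

```text
time_s: 37.75
eef_pos: [479.1, -60.1, 304.8]
ee_rot: [-0.0, 0.997, -0.083, -0.001]
force: [0.6, -0.7, -2.7]
grip_width: 0.645
grip_force: 64.3
shift [ 9.6 77.9 -1.2] rz -0.004 cur [479.1 -60.1 304.8] -9.5 tilt [-0.0017  0.0005] j6 1.37
```

```bash
echo '[0.003, 0.025, 0, 0, 0, 0, 0.006, 0.048, 0, 0, 0, 0, 0.008, 0.066, 0, 0, 0, 0, 0.009, 0.075, 0, 0, 0, 0, 0.009, 0.076, 0, 0, 0, 0, 0.009, 0.076, 0, 0, 0, 0, 0.009, 0.076, 0, 0, 0, 0]' | python3 steer.py
python3 - <<'E'
from h import *
go(475.7,-138.5,188,-9.3)
E
```

```text
time_s: 38.45
eef_pos: [476.4, -134.2, 305.5]
ee_rot: [-0.0, 0.997, -0.081, -0.0]
force: [0.0, -0.6, -3.1]
grip_width: 0.648
grip_force: 64.4
shift [1.000e-01 4.400e+00 1.175e+02] rz 0.001 cur [ 476.4 -134.2  305.5] -9.3 tilt [-0.0003  0.0003] j6 1.22
```

Careful with the scale: shifts go in m and turns go in units of 0.25 rad. That gives: 4 mm is 0.004, 116 mm is 0.116.

```bash
echo '[0, 0.004, 0.01, 0, 0, 0, 0, 0.004, 0.03, 0, 0, 0, 0, 0.004, 0.05, 0, 0, 0, 0, 0.004, 0.07, 0, 0, 0, 0, 0.004, 0.09, 0, 0, 0, 0, 0.004, 0.105, 0, 0, 0, 0, 0.004, 0.113, 0, 0, 0, 0, 0.004, 0.116, 0, 0, 0]' | python3 steer.py
echo '[0, 0, 0.001, 0, 0, 0, 0, 0, 0.002, 0, 0, 0, 0, 0, 0.003, 0, 0, 0, 0, 0, 0.003, 0, 0, 0]' | python3 steer.py
```

```text
time_s: 39.25
eef_pos: [475.6, -138.7, 188.8]
ee_rot: [-0.0, 0.997, -0.081, -0.001]
force: [0.5, -0.1, -1.8]
grip_width: 0.652
grip_force: 64.3
time_s: 39.65
eef_pos: [475.9, -138.9, 188.6]
ee_rot: [0.0, 0.997, -0.081, 0.0]
force: [-6.4, 2.5, 15.0]
grip_width: 0.65
grip_force: 66.1
```

```bash
echo '[0, 0, 0, 0, 0, 0, 0, 0, 0, 0, 0, 0, 0, 0, 0, 0, 0, 0, 0, 0, 0, 0, 0, 0, 0, 0, 0, 0, 0, 0]' | python3 steer.py 1.0
echo '[0, 0, -0.015, 0, 0, 0, 0, 0, -0.035, 0, 0, 0, 0, 0, -0.055, 0, 0, 0, 0, 0, -0.075, 0, 0, 0, 0, 0, -0.095, 0, 0, 0, 0, 0, -0.115, 0, 0, 0, 0, 0, -0.135, 0, 0, 0, 0, 0, -0.155, 0, 0, 0]' | python3 steer.py
python3 - <<'E'
from h import *
go(607.5,-269,345)
E
```

```text
time_s: 40.15
eef_pos: [475.8, -138.9, 186.7]
ee_rot: [0.0, 0.997, -0.081, 0.0]
force: [0.6, -0.5, 0.2]
grip_width: 1.004
grip_force: 0.0
time_s: 40.95
eef_pos: [475.7, -138.8, 342.5]
ee_rot: [-0.0, 0.997, -0.081, -0.0]
force: [-0.4, 0.5, -0.2]
grip_width: 0.996
grip_force: 0.0
shift [151.1 107.2  -2.5] rz 0.0 cur [ 475.7 -138.8  342.5] -9.3 tilt [-0.0001  0.0001] j6 1.21
```

```bash
echo '[0.025, 0.018, 0, 0, 0, 0, 0.05, 0.036, 0, 0, 0, 0, 0.075, 0.054, 0, 0, 0, 0, 0.1, 0.072, 0, 0, 0, 0, 0.125, 0.089, 0, 0, 0, 0, 0.145, 0.103, 0, 0, 0, 0, 0.151, 0.107, 0, 0, 0, 0, 0.151, 0.107, 0, 0, 0, 0]' | python3 steer.py 1.0
echo '[0, 0, 0, 0, 0, 0, 0, 0, 0, 0, 0, 0, 0, 0, 0, 0, 0, 0]' | python3 steer.py
python3 - <<'E'
from h import *
im=optics.capture("wrist")[:,:,::-1]; cv2.imwrite("pics/w6.png",im)
go(607.5,-269,205)
E
```

```text
time_s: 41.75
eef_pos: [607.6, -269.1, 341.0]
ee_rot: [-0.0, 0.997, -0.081, -0.0]
force: [-0.0, 0.8, 1.3]
grip_width: 1.001
grip_force: 0.0
time_s: 42.05
eef_pos: [607.2, -268.3, 342.1]
ee_rot: [0.0, 0.997, -0.081, 0.0]
force: [-0.7, -0.6, -0.7]
grip_width: 1.001
grip_force: 0.0
shift [  0.3   0.5 137.1] rz 0.0 cur [ 607.3 -268.4  342.1] -9.3 tilt [ 0.0002 -0.0002] j6 1.14
```

View pics/w6.png

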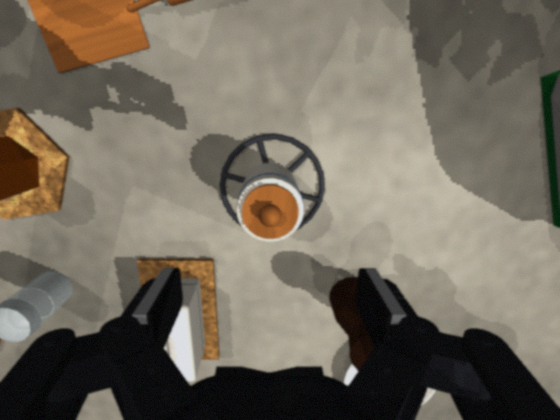

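The sugar pot is upright and centred on the trivet, with its rim at (270,209), so I grip it.

```bash
python3 - <<'E'
from h import *
print(ray("wrist",[[270,209]],76))
E
echo '[0, 0, 0.016, 0, 0, 0, 0, 0, 0.033, 0, 0, 0, 0, 0, 0.05, 0, 0, 0, 0, 0, 0.067, 0, 0, 0, 0, 0, 0.084, 0, 0, 0, 0, 0, 0.101, 0, 0, 0, 0, 0, 0.12, 0, 0, 0, 0, 0, 0.136, 0, 0, 0]' | python3 steer.py 1.0
echo '[0, 0, 0, 0, 0, 0, 0, 0, 0, 0, 0, 0, 0, 0, 0, 0, 0, 0, 0, 0, 0, 0, 0, 0, 0, 0, 0, 0, 0, 0, 0, 0, 0, 0, 0, 0, 0, 0, 0, 0, 0, 0, 0, 0, 0, 0, 0, 0]' | python3 steer.py 0.0 60
echo '[0, 0, -0.008, 0, 0, 0, 0, 0, -0.023, 0, 0, 0, 0, 0, -0.04, 0, 0, 0, 0, 0, -0.057, 0, 0, 0, 0, 0, -0.074, 0, 0, 0, 0, 0, -0.091, 0, 0, 0, 0, 0, -0.108, 0, 0, 0, 0, 0, -0.118, 0, 0, 0]' | python3 steer.py
python3 - <<'E'
from h import *
go(496,142,323)
E
```

```text
[[ 609.75689884 -269.94356431]]
time_s: 42.9
eef_pos: [607.3, -268.6, 204.9]
ee_rot: [-0.0, 0.997, -0.081, -0.0]
force: [0.1, 0.1, -0.6]
grip_width: 1.0
grip_force: 0.0
time_s: 43.7
eef_pos: [607.7, -269.0, 206.9]
ee_rot: [0.0, 0.997, -0.081, 0.001]
force: [-0.7, -0.6, 5.6]
grip_width: 0.644
grip_force: 64.3
time_s: 44.5
eef_pos: [607.5, -268.7, 325.9]
ee_rot: [0.0, 0.997, -0.081, 0.001]
force: [-0.6, 0.0, -3.6]
grip_width: 0.64
grip_force: 64.0
shift [-176.3 -387.4    2.3] rz 0.0 cur [ 607.5 -268.7  325.9] -9.3 tilt [ 0.0016 -0.001 ] j6 1.14
```

```bash
echo '[-0.004, -0.009, 0, 0, 0, 0, -0.014, -0.03, 0, 0, 0, 0, -0.025, -0.056, 0, 0, 0, 0, -0.037, -0.082, 0, 0, 0, 0, -0.049, -0.108, 0, 0, 0, 0, -0.061, -0.134, 0, 0, 0, 0, -0.073, -0.16, 0.001, 0, 0, 0, -0.085, -0.186, 0.001, 0, 0, 0]' | python3 steer.py
echo '[-0.012, -0.026, 0, 0, 0, 0, -0.024, -0.052, 0, 0, 0, 0, -0.036, -0.078, 0, 0, 0, 0, -0.048, -0.104, 0, 0, 0, 0, -0.06, -0.13, 0, 0, 0, 0, -0.072, -0.156, 0.001, 0, 0, 0, -0.082, -0.18, 0.001, 0, 0, 0, -0.089, -0.195, 0.001, 0, 0, 0]' | python3 steer.py
echo '[-0.003, -0.005, 0, 0, 0, 0, -0.003, -0.006, 0, 0, 0, 0, -0.003, -0.006, 0, 0, 0, 0, -0.003, -0.006, 0, 0, 0, 0]' | python3 steer.py
python3 - <<'E'
from h import *
go(495,142,206)
E
```

```text
time_s: 45.3
eef_pos: [552.6, -69.8, 321.8]
ee_rot: [-0.0, 0.997, -0.081, -0.001]
force: [0.3, 0.5, -2.0]
grip_width: 0.639
grip_force: 64.0
time_s: 46.1
eef_pos: [495.9, 137.2, 321.0]
ee_rot: [-0.0, 0.997, -0.08, -0.001]
force: [0.8, -0.2, -3.1]
grip_width: 0.636
grip_force: 64.1
time_s: 46.5
eef_pos: [495.5, 141.0, 321.6]
ee_rot: [0.0, 0.997, -0.081, -0.0]
force: [0.1, 0.5, -3.7]
grip_width: 0.64
grip_force: 64.1
shift [ -0.6  -0.9 115.6] rz 0.0 cur [495.5 141.  321.6] -9.3 tilt [-0.0001 -0.0001] j6 1.78
```

```bash
echo '[0, 0, 0.01, 0, 0, 0, 0, 0, 0.03, 0, 0, 0, 0, 0, 0.05, 0, 0, 0, 0, 0, 0.07, 0, 0, 0, 0, 0, 0.09, 0, 0, 0, 0, 0, 0.105, 0, 0, 0, 0, 0, 0.111, 0, 0, 0, 0, 0, 0.113, 0, 0, 0]' | python3 steer.py
echo '[0, 0, 0.001, 0, 0, 0, 0, 0, 0.002, 0, 0, 0, 0, 0, 0.003, 0, 0, 0, 0, 0, 0.003, 0, 0, 0]' | python3 steer.py
echo '[0, 0, 0, 0, 0, 0, 0, 0, 0, 0, 0, 0, 0, 0, 0, 0, 0, 0, 0, 0, 0, 0, 0, 0, 0, 0, 0, 0, 0, 0]' | python3 steer.py 1.0
echo '[0, 0, -0.015, 0, 0, 0, 0, 0, -0.035, 0, 0, 0, 0, 0, -0.055, 0, 0, 0, 0, 0, -0.075, 0, 0, 0, 0, 0, -0.095, 0, 0, 0, 0, 0, -0.115, 0, 0, 0, 0, 0, -0.13, 0, 0, 0, 0, 0, -0.14, 0, 0, 0]' | python3 steer.py
echo '[-0.025, 0, 0, 0, 0, 0, -0.06, 0, 0, 0, 0, 0, -0.095, 0, 0, 0, 0, 0, -0.12, 0, 0, 0, 0, 0, -0.13, 0, 0, 0, 0, 0, -0.13, 0, 0, 0, 0, 0, -0.13, 0, 0, 0, 0, 0]' | python3 steer.py
python3 - <<'E'
from h import *
cv2.imwrite("pics/top9.png",cv2.resize(optics.capture("top")[125:320,80:460,::-1],None,fx=2.1,fy=2.1,interpolation=cv2.INTER_CUBIC))
E
```

```text
time_s: 47.3
eef_pos: [495.3, 141.4, 208.0]
ee_rot: [0.0, 0.997, -0.081, -0.001]
force: [-0.2, 0.1, -3.3]
grip_width: 0.639
grip_force: 64.1
time_s: 47.7
eef_pos: [495.5, 141.7, 206.8]
ee_rot: [-0.0, 0.997, -0.081, 0.001]
force: [-2.7, -0.6, 5.1]
grip_width: 0.642
grip_force: 64.9
time_s: 48.2
eef_pos: [495.4, 141.7, 205.7]
ee_rot: [-0.0, 0.997, -0.081, 0.0]
force: [-0.0, 0.1, 0.3]
grip_width: 0.996
grip_force: 0.0
time_s: 49.0
eef_pos: [495.3, 141.7, 346.8]
ee_rot: [-0.0, 0.997, -0.081, 0.001]
force: [-1.0, 0.1, -0.2]
grip_width: 0.999
grip_force: 0.0
time_s: 49.7
eef_pos: [367.9, 162.5, 345.8]
ee_rot: [-0.0, 0.997, -0.081, 0.0]
force: [-0.4, 0.3, -0.5]
grip_width: 1.001
grip_force: 0.0
```

View pics/top9.png

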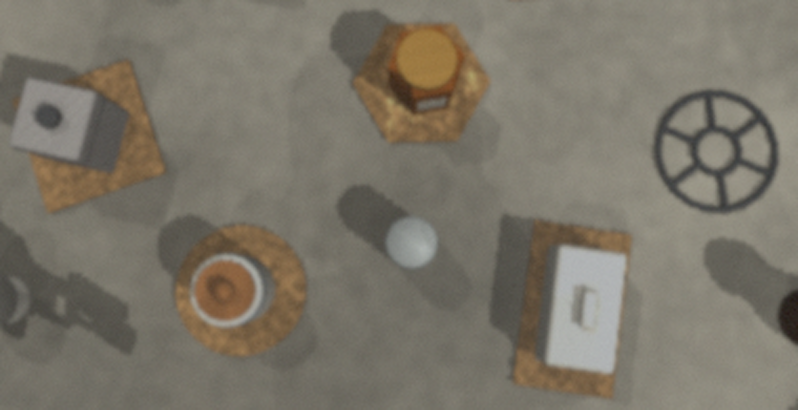

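All four pots stand on their own mats and the trivet at (716,152) is empty. The tin knob is at (48,117), the honey lid at (427,58), the sugar rim at (228,290), and the dish's corners at (557,246), (626,252), (612,373) and (546,366).

Run:
```python
from h import *
P=lambda pts:np.array(pts)/2.1+[80,125]
f=lambda p,z:np.round(ray("top",P([p]),z)[0],1)
print("tin",f([48,117],101),"mat 628.2,271.8")
print("honey",f([427,58],92),"mat",f([423,82.5],6))
print("sugar",f([228,290],76),"mat",f([241,290],6))
w=ray("top",P([[557,246],[626,252],[612,373],[546,366]]),62); print("dish",w.mean(0),cv2.minAreaRect(w.astype(np.float32)),"mat 475.7,-138.5,-9.3")
print("salt",f([412,243],70))
```

```text
tin [628.3 269.4] mat 628.2,271.8
honey [672.6 -17. ] mat [672.5 -15.8]
sugar [496.5 138.4] mat [495.4 141.4]
dish [ 476.48684941 -139.1307729 ] ((476.6680603027344, -139.96420288085938), (55.22167205810547, 95.41121673583984), 82.64319610595703) mat 475.7,-138.5,-9.3
salt [530.2  -3.3]
```

Every pot is within about 4 mm of its mat's centre and the salt shaker hasn't moved, so I'm handing it in.

```bash
python3 -c "
from rig import ctrl, optics, status
print(ctrl.finish_job())"
```

```text
the job is handed in; nothing more can be done
None
```

All four pots stand on their own mats, measured within about 4 mm of each mat's centre, with the trivet empty and the salt shaker unmoved; the job was handed in at about 50 s, and the hand-in call returned no verdict.

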